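# Sweep the returned table markers into the tray

## Task

Clear the bar of returned table markers: with closed fingers, sweep the three small oak blocks along the counter through the open mouth of the steel return tray until each lies well inside it, none left half out at the mouth. Push them only, flat on their undersides: do not pick up or tip any of them, and leave the other things on the counter where they are.

Things in the scene. Friction and masses are not known exactly. Their poses are not given: they have to be found in the camera images.
- return_tray: Open-fronted return tray of bent steel, fixed to the counter, 174 (x) x 160 (y) mm outside, walls 4 mm thick and 30 mm high (34 mm with the rolled rim) on three sides. Origin: centre of its footprint, on the counter. Its own -y side is the open mouth (mouth line at own y = -80 mm, no sill or step: the floor is level with the counter); back wall's inner face at own y = +76 mm, side walls' inner faces at own x = +-83 mm.
- marker_red: Loose oak table-marker block with a red dot, 50 (own x) x 30 (own y) x 24 mm high, about 50 g, slides flat on the counter. Origin: centre of its underside, z up.
- marker_green: Loose oak table-marker block with a green dot, 50 (own x) x 30 (own y) x 24 mm high, about 50 g, slides flat on the counter. Origin: centre of its underside, z up.
- marker_blue: Loose oak table-marker block with a blue dot, 50 (own x) x 30 (own y) x 24 mm high, about 50 g, slides flat on the counter. Origin: centre of its underside, z up.
- leveller: White metal coffee leveller, a disc 60 mm across and 33 mm high, leave alone; origin centre of underside.
- spoon: Steel teaspoon, 130 (own x) x 27 x 11 mm, leave alone; origin centre of underside.
- tamper: Steel tamper with upright walnut handle, 58 mm across, 90 mm high, leave alone; origin centre of underside.
- card_reader: Black card reader with keypad, 150 (own x) x 72 x 26 mm, leave alone; origin centre of underside.
- tin: Small black bean tin at the far left, 59 (own x) x 87 x 70 mm, leave alone; origin centre of underside.
- bean_scoop: Steel bean scoop lying at the right, 134 mm long (own y, bowl at +y), 50 mm wide, 20 mm high, leave alone; origin centre of underside.

How it is judged:
At the end, for the whole second after the job is handed in: All three markers are between the tray's walls with their centres at least 15 mm past the mouth line, flat on the counter and at rest (y of marker_red in the frame of return_tray between -0.065 and 0.076 m and x of marker_red in the frame of return_tray between -0.075 and 0.075 m and height (world z) of each of marker_red, marker_green, marker_blue below 0.006 m and angle between each of marker_red, marker_green, marker_blue's own z axis and vertical below 0.2 rad and linear speed of each of marker_red, marker_green, marker_blue below 0.02 m/s and y of marker_green in the frame of return_tray between -0.065 and 0.076 m and x of marker_green in the frame of return_tray between -0.075 and 0.075 m and y of marker_blue in the frame of return_tray between -0.065 and 0.076 m and x of marker_blue in the frame of return_tray between -0.075 and 0.075 m); the robot touches nothing.
It fails at once if a marker is lifted more than 12 mm off the counter (height (world z) of any of marker_red, marker_green, marker_blue above 0.012 m).
It fails at once if a marker is tipped over (angle between any of marker_red, marker_green, marker_blue's own z axis and vertical above 0.6 rad).
It fails at once if another thing on the counter is moved more than 15 mm (distance of any of leveller, spoon, tamper, card_reader, tin, bean_scoop from where it was at the start of the episode above 0.015 m).
It also fails if it takes over 72 s, if anything falls off the work surface, if the arm or the gripper's body presses on something with over 40 N, if the wrist force passes 120 N, or if a joint passes its speed limit or range.

## Robot

A 6-joint arm with a two-finger parallel gripper is mounted at the origin on a cart in front of the work surface, level with it; the furniture and walls round the work are solid. World frame = base frame: x ahead of the robot, y to its left, z up, the work surface at z = 0. Lengths are in m, angles in rad, forces in N, time in s.
With the tool pointing down it reaches from about 0.375 to 0.975 m from the base axis. Payload 3.8 kg.
Tool frame: the origin (TCP) lies where the fingers leave the gripper's body, on its centre line; the fingertips stand 73 mm ahead of it and the grasp point (between the pads) lies 54 mm ahead of it (nose_length is the distance from the TCP to the fingertips, in m); z points along the fingers, y is the line along which they close (so a half turn about z gives the same grasp; the last joint's range is limited). The gripper opens to 85 mm and grips with 20 to 120 N. Pads are 22 mm wide; open, the fingers measure 114 mm over their backs; the gripper's body (76 mm by 85 mm) begins 54 mm behind the grasp point. The pads swing forward as they close: fully open they stand 13 mm farther back than shut.
Start: joints at [1.18, 0.264, 1.604, -0, 1.274, -0.037], TCP at [0.234, 0.633, 0.304] pointing down, gripper open.
Joint ranges: [-2.63, 2.63], [-0.94, 2.18], [0.31, 2.57], [-1.31, 4.45], [0, 2.66], [-2.55, 2.55]. Speed limits (rad/s): [2.57, 2.57, 3.14, 3.14, 3.14, 3.14].

## Interface

Orientations are given as a rotation vector (axis times angle).
In Python, from workcell import read_state, read_camera, calibration, finish_job, look_for, cut_out, tip_of, nose_length gives the robot as it stands.
- The arm moves only by the tool step_arm, never from a script. Its argument "targets" is a list of rows, each a list of 3 entries, a list of its own where there are three numbers: the turn, a rotation vector about the tool's x, y, z in rad, then the shift along the tool's x, y, z in mm, then the finger opening in mm, from 0 to 85.4. In form: [[[ax, ay, az], [x, y, z], grip], ...]. A call has 1 to 5 rows; each row shifts and turns the commanded pose from where the row before left it, along the tool's axes as they then stand; what a row does not reach is not made up. A row lasts 1/12 s, in which the tool goes at most 41.7 mm and 7.16 degrees, less where a joint would pass 70% of its speed; a pose out of reach is approached as far as the arm can. A call with a gripper value outside its range is refused whole. The fingers move at their own pace and stop on an object; "grip_force" is the grip in N (left out, the last holds). Time passes only in rows, so rows that do not move let the fingers close. It gives the time, the measured TCP pose, the force, the opening and the grip force at its end, in the units of the state.
- read_state(): the state, without advancing time (a new reading comes with each control period).
- read_camera(name): name is "scene" or "top"; returns the picture (420x560x3 uint8, red, green, blue); there is no depth.
- calibration(name): a dict with "camera_matrix" (3x3 intrinsics, pixels), "R" (3x3) and "t" (3): a world point X has camera coordinates R X + t. Camera axes: x right, y down, z forward; pixel columns grow to the right and rows downward; lengths in m; the calibration is good to about 2 mm. A picture is of the moment at which its call begins. calibration takes no time and is no camera call.
- finish_job(): hands the job in; it is judged then, once.
Trained networks look in the newest picture that a camera, given by its name, has taken for a name from the list of things; names that differ only in an ending like _2 or _b are one class to them, and where a whole thing is asked for, a point or a joint stands for the part that bears it (a point fixed in the world has none). Each returns a list of dicts, best first, with "score" (0 to 1); they miss things now and then, are a little off and sometimes report something else, mostly with a low value. They report only what shows in the picture. A call takes as long as a camera call.
- look_for(camera, query): "extent" ([left, top, right, bottom] in pixels, round what is visible of it).
- cut_out(camera, query): "region" (420x560 bool, what is visible of it) and "extent" ([left, top, right, bottom] in pixels, round what is visible of it).
- tip_of(camera, query): "at" ([row, column] in pixels: a listed point, or the origin of a listed thing).
The state is a dict: "time": time; "q": joint angles; "joint_vel": joint speeds; "joint_torque": joint torques, N m; "tool_pos": TCP position; "tcp_rot": TCP orientation; "wrist_force": force on the tool from outside, world axes, zero at the start; "torque": the same for the moment, N m; "width": opening from 0.0 (shut) to 1.0 (fully open); "grip_force": force on a finger pad.
Only numpy, scipy, OpenCV 4.12 (cv2) and the standard library are available. Lean on these libraries where they do the work, as an engineer would, in place of code of your own. Each camera call takes 0.05 s, during which the arm holds its last target. There are 200 camera calls.

## Working session

There is one attempt and no reset: what is moved stays moved. The work goes in short steps, Python scripts to look and compute and a tool call to move; the robot and the scene stay as the last step left them, time stands still between calls to the robot, and variables do not carry over. Pictures are saved under pics/ and viewed, at most 10 in all, crops included, and the job is handed in when it is done.

Besides the shell and the picture viewer there is one more tool, called after "Request:" as name([rows], argument=value, ...), one row to a line, values as JSON. step_arm: Moves the arm, as the interface text tells. Its arguments: {"type":"object","properties":{"targets":{"type":"array","items":{"type":"array"}},"grip_force":{"type":"number"}},"required":["targets"]}

```bash
mkdir -p pics; cat > h.py <<'E'
import numpy as np, cv2
from workcell import *
def ray(cam,u,v,z):
    c=calibration(cam);K,R,t=map(np.array,(c["camera_matrix"],c["R"],c["t"]))
    d=R.T@np.linalg.solve(K,[u,v,1.]);o=-R.T@t
    return o+d*(z-o[2])/d[2]
def save(cam,n): 
    im=read_camera(cam);cv2.imwrite(f"pics/{n}.png",im[:,:,::-1]);return im
def blocks(cam="top"):
    for m in ("marker_red","marker_green","marker_blue"):
        r=cut_out(cam,m)
        if not r: print(m,"none");continue
        g=r[0]["region"].astype(np.uint8)
        ys,xs=np.nonzero(g)
        P=np.array([ray(cam,x,y,.02)[:2] for x,y in zip(xs,ys)],np.float32)*1000
        b=cv2.minAreaRect(P)
        print(m,round(r[0]["score"],2),np.round(b[0]),np.round(b[1]),round(b[2]),"corners",np.round(cv2.boxPoints(b)).tolist())
E
python3 - <<'E'
from h import *
save("top","t0");save("scene","s0")
blocks()
for n in ("return_tray","leveller","spoon","tamper","card_reader","tin","bean_scoop"):
    r=cut_out("top",n)
    for q in r[:1]:
        ys,xs=np.nonzero(q["region"]);P=np.array([ray("top",x,y,.015)[:2] for x,y in zip(xs,ys)],np.float32)*1000
        b=cv2.minAreaRect(P);print(n,round(q["score"],2),q["extent"],np.round(b[0]),np.round(b[1]),round(b[2]),np.round(cv2.boxPoints(b)).tolist())
s=read_state();print(s)
E
```

```text
marker_red 0.62 [ 489. -216.] [32. 49.] 89 corners [[465.0, -232.0], [514.0, -233.0], [514.0, -200.0], [465.0, -200.0]]
marker_green none
marker_blue 0.5 [ 488. -216.] [32. 46.] 89 corners [[465.0, -232.0], [510.0, -233.0], [511.0, -200.0], [465.0, -200.0]]
return_tray 0.81 [172.2, 182.2, 228.0, 240.8] [511. 311.] [170. 183.] 87 [[416.0, 230.0], [598.0, 222.0], [606.0, 392.0], [423.0, 400.0]]
leveller 0.73 [324.0, 177.6, 342.0, 195.5] [ 596. -120.] [60. 59.] 0 [[566.0, -91.0], [566.0, -150.0], [626.0, -150.0], [626.0, -91.0]]
spoon 0.69 [371.2, 169.4, 375.1, 206.2] [ 589. -260.] [ 23. 116.] 89 [[531.0, -270.0], [646.0, -272.0], [647.0, -249.0], [531.0, -247.0]]
tamper 0.63 [414.3, 176.1, 440.7, 192.0] [ 610. -431.] [55. 73.] 45 [[564.0, -424.0], [616.0, -476.0], [655.0, -438.0], [604.0, -386.0]]
card_reader 0.69 [124.0, 205.8, 152.6, 249.4] [459. 518.] [ 80. 151.] 89 [[383.0, 479.0], [534.0, 477.0], [535.0, 557.0], [384.0, 558.0]]
tin 0.9 [115.3, 180.7, 148.9, 202.4] [576. 542.] [ 73. 109.] 2 [[538.0, 594.0], [542.0, 486.0], [615.0, 489.0], [611.0, 597.0]]
bean_scoop 0.67 [391.2, 213.9, 433.8, 225.4] [ 490. -372.] [ 42. 134.] 0 [[469.0, -305.0], [469.0, -439.0], [512.0, -439.0], [511.0, -305.0]]
{'time': 0.6, 'q': array([ 1.18011176e+00,  2.63863453e-01,  1.60401547e+00, -1.48195136e-05,
        1.27372195e+00, -3.69306184e-02]), 'joint_vel': array([ 0.0013994 , -0.00058183, -0.00199967,  0.00114461, -0.00171813,
        0.00093282]), 'joint_torque': array([-3.12527868e-05, -5.14630687e+01, -3.67460597e+01, -6.06597951e-05,
        1.32131732e-03, -4.62896580e-06]), 'tool_pos': array([0.233852  , 0.63317599, 0.303896  ]), 'tcp_rot': array([ 5.52773673e-01,  3.09256683e+00, -1.73375261e-05]), 'wrist_force': array([-0.42313503,  0.04055643,  0.90361189]), 'torque': array([ 0.01132595,  0.02299001, -0.01594419]), 'grip_force': 0.0, 'width': 1.005754727134714}
```

View pics/t0.png

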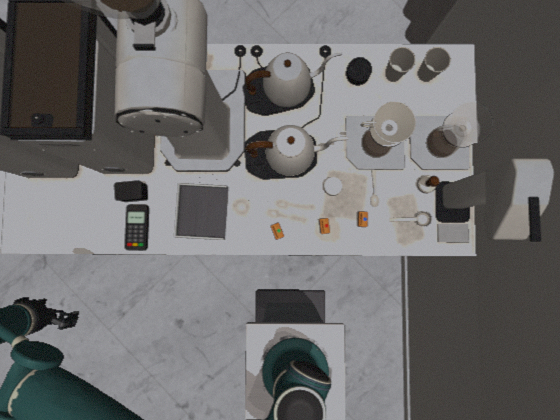

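View pics/s0.png

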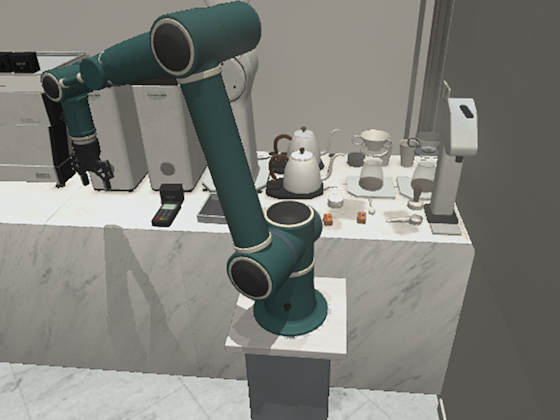

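The top view shows the blocks near (278,231), (324,226) and (362,218). The tray is at (201,211) with its mouth facing right (-y), and the networks mix the blocks up. I'll segment the blocks by colour and zoom in.

```bash
cat >> h.py <<'E'
def orange(im):
    hsv=cv2.cvtColor(im,cv2.COLOR_RGB2HSV)
    m=((hsv[...,1]>110)&(hsv[...,2]>90)&((hsv[...,0]<25)))
    m[:160]=0;m[262:]=0;m[:,:155]=0;m[:,400:]=0
    n,l,st,c=cv2.connectedComponentsWithStats(m.astype(np.uint8))
    for i in range(1,n):
        if st[i,4]<30: continue
        ys,xs=np.nonzero(l==i)
        P=np.array([ray("top",x+a,y+b,.022)[:2] for x,y in zip(xs,ys) for a in(-.4,.4) for b in (-.4,.4)],np.float32)*1000
        b=cv2.minAreaRect(P)
        print(st[i].tolist(),"c",np.round(b[0]),np.round(b[1]),round(b[2]),np.round(cv2.boxPoints(b)).tolist())
E
python3 - <<'E'
from h import *
im=read_camera("top");orange(im)
cv2.imwrite("pics/c0.png",cv2.resize(im[165:260,165:385,::-1],None,fx=3.6,fy=3.6,interpolation=cv2.INTER_CUBIC))
for u,v in ((177,184),(228,186),(226,239),(176,237),(300,254)): print(u,v,np.round(ray("top",u,v,.034)*1000))
print(nose_length() if callable(nose_length) else nose_length)
E
```

```text
[358, 212, 10, 15, 110] c [ 488. -218.] [30. 50.] 85 [[462.0, -231.0], [511.0, -235.0], [514.0, -205.0], [465.0, -201.0]]
[320, 218, 10, 16, 132] c [466. -94.] [51. 31.] 6 [[439.0, -81.0], [442.0, -112.0], [493.0, -106.0], [490.0, -75.0]]
[271, 223, 13, 16, 111] c [448.  60.] [51. 30.] 22 [[419.0, 64.0], [430.0, 36.0], [478.0, 55.0], [466.0, 83.0]]
177 184 [598. 384.  34.]
228 186 [592. 219.  34.]
226 239 [421. 223.  34.]
176 237 [426. 383.  34.]
300 254 [374. -15.  34.]
0.0726
```

View pics/c0.png

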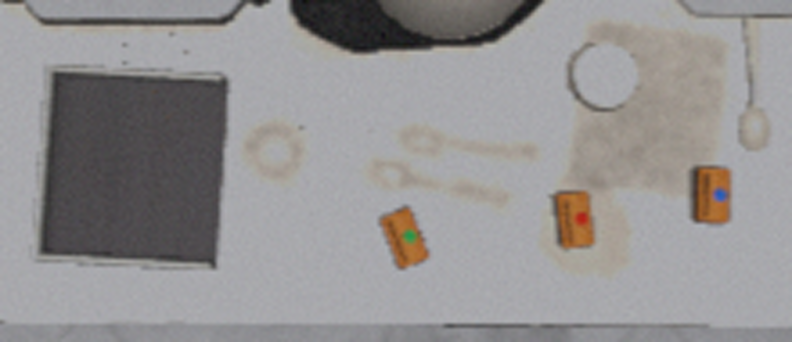

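The zoom shows green at (405,238), red at (575,218) and blue at (712,194). The tray mouth is at its right edge, crop column about 222, which is world y≈222 mm. I'll move in behind green with the fingers closed.

Request:
step_arm([
  [[0,0,-0.116],[0,0,0],0],
  [[0,0,-0.116],[0,0,0],0],
  [[0,0,0],[-18,-36,0],0],
  [[0,0,0],[-18,-36,0],0],
  [[0,0,0],[-18,-36,0],0],
])

```text
time: 1.07
tool_pos: [0.2743, 0.5185, 0.3035]
tcp_rot: [0.188, 3.136, -0.001]
wrist_force: [1.2, -0.2, 0.5]
width: 0.295
grip_force: 0.0
```

Request:
step_arm([
  [[0,0,0],[-18,-36,0],0],
  [[0,0,0],[-18,-36,0],0],
  [[0,0,0],[-18,-36,0],0],
  [[0,0,0],[-18,-36,0],0],
  [[0,0,0],[-18,-36,0],0],
])

```text
time: 1.48
tool_pos: [0.342, 0.3281, 0.3042]
tcp_rot: [0.19, 3.135, 0.001]
wrist_force: [1.1, 1.0, 0.4]
width: -0.0
grip_force: 0.0
```

Request:
step_arm([
  [[0,0,0],[-18,-36,0],0],
  [[0,0,0],[-18,-36,0],0],
  [[0,0,0],[-18,-36,0],0],
  [[0,0,0],[-18,-36,0],0],
  [[0,0,0],[-18,-36,0],0],
])

```text
time: 1.9
tool_pos: [0.4095, 0.1384, 0.3044]
tcp_rot: [0.191, 3.134, 0.001]
wrist_force: [1.4, 0.1, -0.6]
width: -0.004
grip_force: 0.0
```

Request:
step_arm([
  [[0,0,0],[-13.5,-31,20],0],
  [[0,0,0],[-13.5,-31,20],0],
  [[0,0,0],[-13.5,-31,20],0],
  [[0,0,0],[-13.5,-31,20],0],
  [[0,0,0],[0,0,35],0],
])

```text
time: 2.32
tool_pos: [0.4519, 0.0058, 0.1916]
tcp_rot: [0.197, 3.126, -0.003]
wrist_force: [1.2, 0.6, 0.3]
width: 0.002
grip_force: 0.0
```

Request:
step_arm([
  [[0,0,0],[0,0,35],0],
  [[0,0,0],[0,0,35],0],
  [[0,0,0],[0,0,25],0],
  [[0,0,0],[0,0,11],0],
  [[0,0,0],[0,0,0],0],
])

```text
time: 2.73
tool_pos: [0.445, 0.0105, 0.0798]
tcp_rot: [-0.191, -3.129, 0.0]
wrist_force: [-1.1, -0.5, 0.8]
width: -0.004
grip_force: 0.0
```

```bash
python3 - <<'E'
from h import *
im=read_camera("top");orange(im)
cv2.imwrite("pics/c1.png",cv2.resize(im[165:260,165:385,::-1],None,fx=3.6,fy=3.6,interpolation=cv2.INTER_CUBIC))
s=read_state();print(s["tool_pos"],s["q"])
E
```

```text
[358, 212, 10, 15, 111] c [ 488. -218.] [30. 50.] 84 [[462.0, -230.0], [511.0, -235.0], [514.0, -206.0], [465.0, -200.0]]
[324, 218, 6, 16, 72] c [ 466. -101.] [19. 51.] 90 [[440.0, -110.0], [492.0, -110.0], [492.0, -92.0], [440.0, -91.0]]
[0.44653149 0.01054468 0.08156773] [-3.21693381e-02  9.95340827e-02  2.26482212e+00  7.07704581e-06
  7.80874958e-01 -1.48101895e+00]
```

View pics/c1.png

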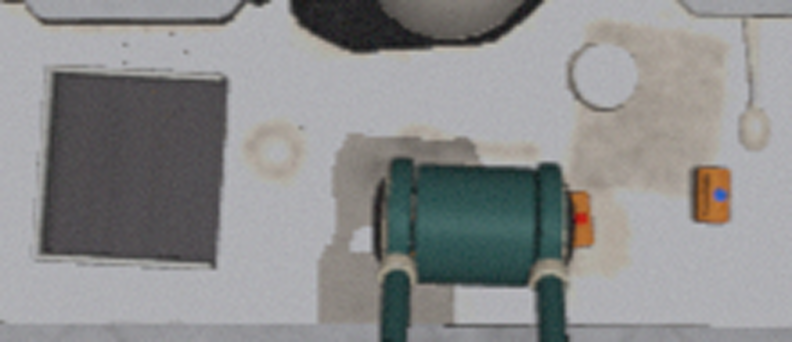

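The picture shows the arm hiding green, at about (405,238). Red at (582,218) and blue at (712,194) haven't moved. Now I'll push green.

Request:
step_arm([
  [[0,0,0],[0,8,0],0],
  [[0,0,0],[0,8,0],0],
  [[0,0,0],[0,8,0],0],
  [[0,0,0],[0,10,0],0],
  [[0,0,0],[0,12,0],0],
])

```text
time: 3.2
tool_pos: [0.4542, 0.0574, 0.084]
tcp_rot: [0.191, 3.134, 0.0]
wrist_force: [-0.1, -1.2, -0.1]
width: 0.001
grip_force: 0.1
```

Request:
step_arm([
  [[0,0,0],[0,14,0],0],
  [[0,0,0],[0,14,0],0],
  [[0,0,0],[0,14,0],0],
  [[0,0,0],[0,14,0],0],
  [[0,0,0],[0,10,0],0],
])

```text
time: 3.62
tool_pos: [0.4621, 0.1238, 0.0838]
tcp_rot: [0.189, 3.134, 0.001]
wrist_force: [0.2, -0.7, 0.2]
width: -0.004
grip_force: 0.1
```

```bash
python3 - <<'E'
from h import *
im=read_camera("top");orange(im)
b=read_camera("scene")
a=cv2.resize(im[165:260,165:385,::-1],(800,345),interpolation=cv2.INTER_CUBIC)
c=cv2.resize(b[165:235,150:370,::-1],(800,255),interpolation=cv2.INTER_CUBIC)
cv2.imwrite("pics/c2.png",np.vstack([a,c]))
print(read_state()["tool_pos"])
E
```

```text
[358, 212, 10, 15, 113] c [ 488. -218.] [32. 48.] 89 [[463.0, -233.0], [512.0, -234.0], [512.0, -202.0], [464.0, -201.0]]
[320, 218, 10, 16, 132] c [466. -94.] [51. 31.] 6 [[439.0, -81.0], [442.0, -112.0], [493.0, -106.0], [490.0, -75.0]]
[0.46207388 0.12367008 0.08363854]
```

View pics/c2.png

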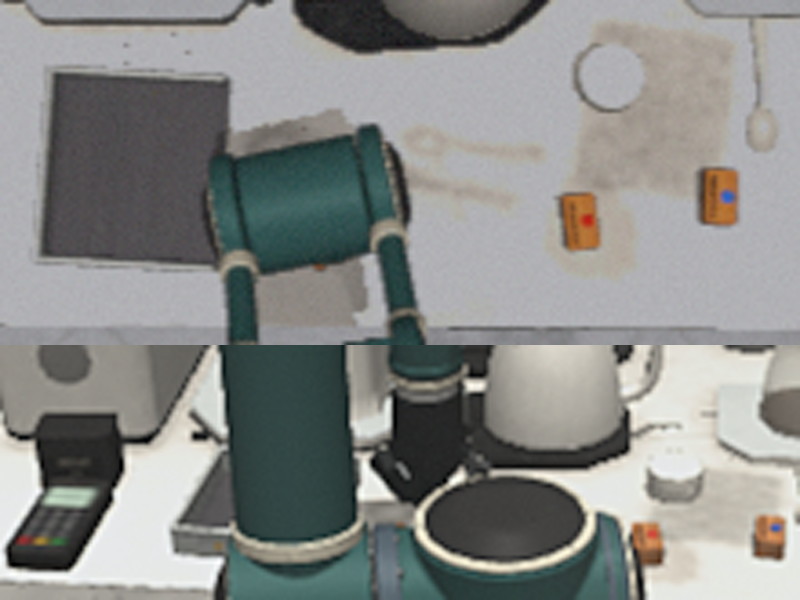

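Only an edge of green shows, at (320,265): world about (424,136), so its centre lies on the -x side of the finger. I'll back away toward the front to see it, then nudge it sideways.

Request:
step_arm([
  [[0,0,0],[0,-15,0],0],
  [[0,0,0],[10,-35,0],0],
  [[0,0,0],[20,-35,0],0],
  [[0,0,0],[20,-35,0],0],
  [[0,0,0],[0,0,0],0],
])

```text
time: 4.13
tool_pos: [0.3914, 0.0053, 0.0814]
tcp_rot: [-0.195, -3.129, 0.003]
wrist_force: [-0.3, 0.2, -0.9]
width: 0.003
grip_force: 0.0
```

```bash
python3 - <<'E'
from h import *
im=read_camera("top");orange(im)
print(read_state()["tool_pos"])
E
```

```text
[358, 212, 10, 15, 112] c [ 488. -218.] [30. 50.] 84 [[462.0, -230.0], [511.0, -236.0], [515.0, -206.0], [465.0, -200.0]]
[320, 218, 10, 16, 129] c [466. -93.] [51. 31.] 7 [[438.0, -81.0], [442.0, -112.0], [493.0, -106.0], [489.0, -75.0]]
[242, 225, 16, 14, 115] c [446. 150.] [52. 31.] 54 [[418.0, 138.0], [443.0, 120.0], [474.0, 162.0], [449.0, 180.0]]
[0.39396752 0.00662765 0.08212036]
```

Request:
step_arm([
  [[0,0,0.1],[0,0,0],0],
  [[0,0,0.1],[0,0,0],0],
  [[0,0,0.1],[0,0,0],0],
  [[0,0,0.1],[0,0,0],0],
  [[0,0,0],[10,34,0],0],
])

```text
time: 4.6
tool_pos: [0.4055, 0.0407, 0.083]
tcp_rot: [0.824, 3.031, -0.002]
wrist_force: [0.3, -0.0, -0.7]
width: -0.001
grip_force: 0.0
```

Request:
step_arm([
  [[0,0,0],[10,34,0],0],
  [[0,0,0],[9,28,0],0],
  [[0,0,0],[0,8,0],0],
  [[0,0,0],[0,8,0],0],
  [[0,0,0],[0,8,0],0],
])

```text
time: 5.02
tool_pos: [0.4322, 0.1279, 0.0829]
tcp_rot: [0.808, 3.036, -0.001]
wrist_force: [-0.9, -0.6, -0.4]
width: 0.001
grip_force: 0.2
```

Request:
step_arm([
  [[0,0,0],[0,12,0],0],
  [[0,0,0],[0,12,0],0],
  [[0,0,0],[0,12,0],0],
  [[0,0,0],[0,8,0],0],
  [[0,0,0],[0,4,0],0],
])

```text
time: 5.43
tool_pos: [0.4569, 0.1698, 0.0831]
tcp_rot: [0.81, 3.035, 0.001]
wrist_force: [0.9, -0.5, 0.6]
width: 0.002
grip_force: 0.2
```

```bash
python3 - <<'E'
from h import *
im=read_camera("top");orange(im)
print(read_state()["tool_pos"])
E
```

```text
[358, 212, 10, 15, 114] c [ 488. -218.] [32. 48.] 89 [[463.0, -233.0], [512.0, -234.0], [512.0, -202.0], [464.0, -201.0]]
[320, 218, 10, 16, 129] c [466. -93.] [51. 31.] 7 [[439.0, -81.0], [443.0, -112.0], [493.0, -106.0], [489.0, -75.0]]
[0.45696499 0.16987854 0.08310279]
```

Request:
step_arm([
  [[0,0,0],[0,-30,0],0],
  [[0,0,0],[0,-40,0],0],
  [[0,0,0],[0,-40,0],0],
  [[0,0,0],[0,0,0],0],
])

```text
time: 5.82
tool_pos: [0.3952, 0.0695, 0.081]
tcp_rot: [-0.812, -3.028, 0.007]
wrist_force: [-0.8, 0.2, -0.4]
width: -0.005
grip_force: 0.0
```

```bash
python3 - <<'E'
from h import *
im=read_camera("top");orange(im)
print(read_state()["tool_pos"])
E
```

```text
[358, 212, 10, 15, 114] c [ 488. -218.] [32. 48.] 89 [[463.0, -233.0], [512.0, -234.0], [512.0, -202.0], [464.0, -201.0]]
[224, 216, 18, 14, 123] c [475. 204.] [54. 31.] 61 [[448.0, 188.0], [475.0, 173.0], [502.0, 220.0], [474.0, 235.0]]
[320, 218, 10, 16, 130] c [466. -93.] [51. 31.] 7 [[439.0, -81.0], [442.0, -112.0], [493.0, -106.0], [489.0, -75.0]]
[0.39760953 0.0710289  0.08175987]
```

Request:
step_arm([
  [[0,0,0],[0,36,0],0],
  [[0,0,0],[0,36,0],0],
  [[0,0,0],[0,26,0],0],
  [[0,0,0],[0,8,0],0],
  [[0,0,0],[0,8,0],0],
])

```text
time: 6.28
tool_pos: [0.4587, 0.1736, 0.0831]
tcp_rot: [0.808, 3.035, 0.0]
wrist_force: [-0.1, -0.9, 0.0]
width: -0.0
grip_force: 0.2
```

Request:
step_arm([
  [[0,0,0],[0,10,0],0],
  [[0,0,0],[0,14,0],0],
  [[0,0,0],[0,14,0],0],
  [[0,0,0],[0,14,0],0],
  [[0,0,0],[0,14,0],0],
])

```text
time: 6.7
tool_pos: [0.4914, 0.2305, 0.0829]
tcp_rot: [0.811, 3.035, 0.0]
wrist_force: [0.5, -0.2, -0.7]
width: 0.002
grip_force: 0.1
```

Request:
step_arm([
  [[0,0,0],[0,14,0],0],
  [[0,0,0],[0,14,0],0],
  [[0,0,0],[0,14,0],0],
  [[0,0,0],[0,14,0],0],
  [[0,0,0],[0,10,0],0],
])

```text
time: 7.12
tool_pos: [0.5247, 0.2885, 0.083]
tcp_rot: [0.81, 3.035, 0.001]
wrist_force: [-0.2, 0.2, 0.5]
width: 0.001
grip_force: 0.2
```

Green should be inside the tray. I'll retract, lift and turn the tool so both fingers stand side by side as a wider pusher.

Request:
step_arm([
  [[0,0,0],[0,-16,0],0],
  [[0,0,0],[0,-38,0],0],
  [[0,0,0],[0,-40,0],0],
  [[0,0,0],[0,-20,-30],0],
  [[0,0,0.1],[0,-20,-30],0],
])

```text
time: 7.53
tool_pos: [0.4535, 0.1688, 0.1408]
tcp_rot: [-0.961, -2.985, 0.007]
wrist_force: [1.3, 0.9, 1.3]
width: -0.002
grip_force: 0.0
```

Request:
step_arm([
  [[0,0,0.12],[0,-35,0],0],
  [[0,0,0.12],[0,-35,0],0],
  [[0,0,0.12],[-15,-30,0],0],
  [[0,0,0.12],[-20,-20,0],0],
  [[0,0,0.12],[-30,-15,0],0],
])

```text
time: 7.95
tool_pos: [0.3929, 0.0237, 0.1429]
tcp_rot: [-1.808, -2.569, -0.0]
wrist_force: [1.2, -0.4, -0.8]
width: -0.002
grip_force: 0.0
```

Request:
step_arm([
  [[0,0,0.12],[-40,0,0],0],
  [[0,0,0.12],[-40,0,0],0],
  [[0,0,0.12],[-40,0,0],0],
  [[0,0,0.04],[-40,0,0],0],
  [[0,0,0],[0,0,0],0],
])

```text
time: 8.37
tool_pos: [0.4226, -0.1383, 0.1441]
tcp_rot: [2.282, 2.153, -0.001]
wrist_force: [0.1, -0.4, -0.7]
width: -0.001
grip_force: 0.0
```

```bash
python3 - <<'E'
from h import *
from scipy.spatial.transform import Rotation as R
im=read_camera("top");orange(im)
s=read_state();print(s["tool_pos"],s["q"][5]);print(R.from_rotvec(s["tcp_rot"]).as_matrix().round(3))
E
```

```text
[188, 195, 17, 14, 131] c [544. 325.] [55. 33.] 61 [[516.0, 309.0], [545.0, 293.0], [572.0, 340.0], [542.0, 357.0]]
[359, 212, 9, 7, 50] c [ 501. -219.] [22. 29.] 0 [[490.0, -205.0], [490.0, -234.0], [512.0, -234.0], [512.0, -205.0]]
[320, 218, 10, 16, 126] c [466. -93.] [50. 31.] 7 [[439.0, -81.0], [443.0, -112.0], [493.0, -106.0], [489.0, -75.0]]
[ 0.42197232 -0.13560897  0.14358289] -0.3094263364448373
[[ 0.057  0.998  0.001]
 [ 0.998 -0.057 -0.001]
 [-0.001  0.002 -1.   ]]
```

Request:
step_arm([
  [[0,0,0],[-7,22,0],0],
  [[0,0,0],[0,22,25],0],
  [[0,0,0],[0,0,25],0],
  [[0,0,0],[0,0,11],0],
  [[0,0,0],[6,0,0],0],
])

```text
time: 8.83
tool_pos: [0.4624, -0.1337, 0.0788]
tcp_rot: [-2.271, -2.16, 0.006]
wrist_force: [-0.3, 0.7, -0.4]
width: 0.004
grip_force: 0.0
```

Request:
step_arm([
  [[0,0,0],[8,0,0],0],
  [[0,0,0],[8,0,0],0],
  [[0,0,0],[8,0,0],0],
  [[0,0,0],[12,0,0],0],
  [[0,0,0],[14,0,0],0],
])

```text
time: 9.25
tool_pos: [0.4682, -0.0846, 0.0831]
tcp_rot: [2.276, 2.162, 0.002]
wrist_force: [0.2, 0.3, -0.2]
width: -0.0
grip_force: 0.2
```

Request:
step_arm([
  [[0,0,0],[14,0,0],0],
  [[0,0,0],[14,0,0],0],
  [[0,0,0],[14,0,0],0],
  [[0,0,0],[10,0,0],0],
  [[0,0,0],[4,0,0],0],
])

```text
time: 9.67
tool_pos: [0.4707, -0.0279, 0.0827]
tcp_rot: [2.275, 2.165, 0.002]
wrist_force: [-0.4, -0.2, 0.4]
width: -0.001
grip_force: 0.3
```

Request:
step_arm([
  [[0,0,0],[-20,0,0],0],
  [[0,0,0],[-40,0,0],0],
  [[0,0,0],[-40,0,0],0],
  [[0,0,0],[0,0,0],0],
])

```text
time: 10.0
tool_pos: [0.4662, -0.1345, 0.083]
tcp_rot: [2.278, 2.157, 0.0]
wrist_force: [-0.6, 0.3, -0.8]
width: 0.001
grip_force: 0.0
```

```bash
python3 - <<'E'
from h import *
im=read_camera("top");orange(im)
s=read_state();print(s["tool_pos"])
E
```

```text
[188, 195, 17, 14, 132] c [543. 325.] [55. 34.] 61 [[515.0, 309.0], [545.0, 293.0], [572.0, 340.0], [542.0, 357.0]]
[292, 216, 9, 15, 125] c [474.  -2.] [48. 29.] 0 [[450.0, 12.0], [450.0, -16.0], [498.0, -16.0], [498.0, 12.0]]
[ 0.46586091 -0.13232446  0.08269382]
```

Red is aligned and centred on the finger, so I'll continue all the way in.

Request:
step_arm([
  [[0,0,0],[40,2,0],0],
  [[0,0,0],[36,0,0],0],
  [[0,0,0],[16,0,0],0],
  [[0,0,0],[8,0,0],0],
  [[0,0,0],[8,0,0],0],
])

```text
time: 10.47
tool_pos: [0.4726, -0.0202, 0.0819]
tcp_rot: [2.275, 2.166, -0.0]
wrist_force: [-0.6, -0.9, 0.9]
width: -0.002
grip_force: 0.1
```

Request:
step_arm([
  [[0,0,0],[12,0,0],0],
  [[0,0,0],[15,0,0],0],
  [[0,0,0],[15,0,0],0],
  [[0,0,0],[15,0,0],0],
  [[0,0,0],[15,0,0],0],
])

```text
time: 10.88
tool_pos: [0.4764, 0.0507, 0.0819]
tcp_rot: [2.278, 2.164, -0.0]
wrist_force: [-0.0, -0.7, 0.1]
width: -0.002
grip_force: 0.1
```

Request:
step_arm([
  [[0,0,0],[15,0,0],0],
  [[0,0,0],[15,0,0],0],
  [[0,0,0],[10,0,0],0],
  [[0,0,0],[5,0,0],0],
  [[0,0,0],[0,0,0],0],
])

```text
time: 11.3
tool_pos: [0.4789, 0.0958, 0.082]
tcp_rot: [2.276, 2.165, 0.0]
wrist_force: [0.3, -0.6, 0.2]
width: 0.002
grip_force: 0.0
```

Request:
step_arm([
  [[0,0,0],[-20,0,0],0],
  [[0,0,0],[-40,0,0],0],
  [[0,0,0],[-40,0,0],0],
  [[0,0,0],[0,0,0],0],
])

```text
time: 11.63
tool_pos: [0.4732, -0.0101, 0.0819]
tcp_rot: [2.281, 2.158, -0.003]
wrist_force: [-0.0, 0.2, 0.4]
width: -0.001
grip_force: 0.0
```

```bash
python3 - <<'E'
from h import *
im=read_camera("top");orange(im)
s=read_state();print(s["tool_pos"])
E
```

```text
[188, 195, 17, 14, 131] c [544. 325.] [54. 33.] 61 [[516.0, 309.0], [545.0, 293.0], [572.0, 340.0], [542.0, 357.0]]
[358, 212, 10, 15, 113] c [ 488. -218.] [30. 50.] 83 [[461.0, -230.0], [511.0, -236.0], [515.0, -206.0], [465.0, -200.0]]
[254, 214, 9, 15, 126] c [480. 121.] [48. 29.] 0 [[456.0, 135.0], [456.0, 107.0], [504.0, 107.0], [504.0, 136.0]]
[ 0.473315   -0.00812239  0.08188807]
```

Request:
step_arm([
  [[0,0,0],[40,1,0],0],
  [[0,0,0],[36,0,0],0],
  [[0,0,0],[16,0,0],0],
  [[0,0,0],[8,0,0],0],
  [[0,0,0],[8,0,0],0],
])

```text
time: 12.1
tool_pos: [0.4799, 0.1041, 0.0818]
tcp_rot: [2.275, 2.166, -0.001]
wrist_force: [-0.1, -0.5, 0.2]
width: 0.004
grip_force: 0.3
```

Request:
step_arm([
  [[0,0,0],[12,0,0],0],
  [[0,0,0],[15,0,0],0],
  [[0,0,0],[15,0,0],0],
  [[0,0,0],[15,0,0],0],
  [[0,0,0],[15,0,0],0],
])

```text
time: 12.52
tool_pos: [0.4836, 0.1755, 0.0817]
tcp_rot: [-2.278, -2.163, 0.001]
wrist_force: [-0.6, -0.3, -0.7]
width: 0.0
grip_force: 0.2
```

Request:
step_arm([
  [[0,0,0],[15,0,0],0],
  [[0,0,0],[15,0,0],0],
  [[0,0,0],[15,0,0],0],
  [[0,0,0],[15,0,0],0],
  [[0,0,0],[15,0,0],0],
])

```text
time: 12.93
tool_pos: [0.4875, 0.2505, 0.0817]
tcp_rot: [-2.278, -2.163, 0.001]
wrist_force: [0.5, -0.8, -0.6]
width: -0.001
grip_force: 0.2
```

Request:
step_arm([
  [[0,0,0],[15,0,0],0],
  [[0,0,0],[8,0,0],0],
  [[0,0,0],[0,0,0],0],
  [[0,0,0],[-20,0,0],0],
  [[0,0,0],[-40,0,0],0],
])

```text
time: 13.35
tool_pos: [0.487, 0.2152, 0.0825]
tcp_rot: [2.272, 2.168, 0.005]
wrist_force: [-0.0, -0.5, 0.6]
width: -0.001
grip_force: 0.0
```

Request:
step_arm([
  [[0,0,0],[-35,0,-20],0],
  [[0,0,0],[-35,0,-20],0],
  [[0,0,0],[-35,0,-20],0],
  [[0,0,0],[-40,0,0],0],
  [[0,0,0],[-40,0,0],0],
])

```text
time: 13.77
tool_pos: [0.4771, 0.0263, 0.1438]
tcp_rot: [2.275, 2.163, 0.004]
wrist_force: [0.6, 0.2, -0.1]
width: 0.001
grip_force: 0.0
```

```bash
python3 - <<'E'
from h import *
im=read_camera("top");orange(im)
s=read_state();print(s["tool_pos"])
E
```

```text
[188, 195, 17, 14, 132] c [543. 325.] [54. 34.] 61 [[515.0, 310.0], [545.0, 293.0], [572.0, 340.0], [542.0, 357.0]]
[198, 210, 10, 16, 151] c [490. 302.] [52. 32.] 1 [[464.0, 317.0], [465.0, 285.0], [516.0, 286.0], [516.0, 318.0]]
[358, 212, 10, 15, 113] c [ 488. -218.] [30. 50.] 83 [[461.0, -230.0], [511.0, -236.0], [515.0, -206.0], [465.0, -200.0]]
[0.47584728 0.0203936  0.14280394]
```

Red is inside at (490,302). Next is blue.

Request:
step_arm([
  [[0,0,0],[-40,4,0],0],
  [[0,0,0],[-40,4,0],0],
  [[0,0,0],[-40,4,0],0],
  [[0,0,0],[-40,4,0],0],
  [[0,0,0],[-40,4,0],0],
])

```text
time: 14.23
tool_pos: [0.4854, -0.1745, 0.1418]
tcp_rot: [-2.278, -2.163, 0.0]
wrist_force: [0.7, 0.6, 0.3]
width: -0.002
grip_force: 0.0
```

Request:
step_arm([
  [[0,0,0],[-40,4,0],0],
  [[0,0,0],[-40,4,0],0],
  [[0,0,0],[0,0,0],0],
  [[0,0,0],[0,0,10],0],
  [[0,0,0],[0,0,0],0],
])

```text
time: 14.65
tool_pos: [0.4884, -0.2521, 0.1296]
tcp_rot: [-2.276, -2.16, 0.001]
wrist_force: [-1.2, 0.2, 0.5]
width: -0.005
grip_force: 0.0
```

```bash
python3 - <<'E'
from h import *
from scipy.spatial.transform import Rotation as R
s=read_state();print(s["tool_pos"]);print(R.from_rotvec(s["tcp_rot"]).as_matrix().round(3))
E
```

```text
[ 0.48837007 -0.25214121  0.12964665]
[[ 0.053  0.999 -0.003]
 [ 0.999 -0.052  0.002]
 [ 0.002 -0.003 -1.   ]]
```

Request:
step_arm([
  [[0,0,0],[-14,-1,0],0],
  [[0,0,0],[0,0,25],0],
  [[0,0,0],[0,0,16],0],
  [[0,0,0],[0,0,6],0],
  [[0,0,0],[6,0,0],0],
])

```text
time: 15.07
tool_pos: [0.4872, -0.2596, 0.0829]
tcp_rot: [-2.273, -2.162, 0.002]
wrist_force: [0.1, -0.8, -0.0]
width: 0.0
grip_force: 0.0
```

Request:
step_arm([
  [[0,0,0],[8,0,0],0],
  [[0,0,0],[8,0,0],0],
  [[0,0,0],[8,0,0],0],
  [[0,0,0],[12,0,0],0],
  [[0,0,0],[15,0,0],0],
])

```text
time: 15.48
tool_pos: [0.4919, -0.2092, 0.0859]
tcp_rot: [2.276, 2.163, 0.001]
wrist_force: [0.3, 0.1, -0.0]
width: 0.001
grip_force: 0.1
```

Request:
step_arm([
  [[0,0,0],[15,0,0],0],
  [[0,0,0],[15,0,0],0],
  [[0,0,0],[15,0,0],0],
  [[0,0,0],[15,0,0],0],
  [[0,0,0],[15,0,0],0],
])

```text
time: 15.9
tool_pos: [0.4954, -0.1335, 0.0857]
tcp_rot: [2.276, 2.164, 0.001]
wrist_force: [-0.0, -0.2, -0.1]
width: 0.003
grip_force: 0.2
```

Request:
step_arm([
  [[0,0,0],[10,0,0],0],
  [[0,0,0],[5,0,0],0],
  [[0,0,0],[-20,0,0],0],
  [[0,0,0],[-40,0,0],0],
  [[0,0,0],[-40,0,0],0],
])

```text
time: 16.32
tool_pos: [0.491, -0.2196, 0.0853]
tcp_rot: [2.273, 2.168, 0.0]
wrist_force: [1.4, 0.3, 0.7]
width: 0.003
grip_force: 0.0
```

```bash
python3 - <<'E'
from h import *
im=read_camera("top");orange(im)
s=read_state();print(s["tool_pos"])
E
```

```text
[188, 195, 17, 14, 133] c [543. 325.] [55. 34.] 61 [[515.0, 309.0], [545.0, 293.0], [572.0, 340.0], [542.0, 357.0]]
[319, 209, 10, 16, 114] c [494. -91.] [30. 51.] 83 [[467.0, -104.0], [518.0, -109.0], [522.0, -79.0], [470.0, -73.0]]
[198, 210, 10, 16, 150] c [490. 302.] [52. 32.] 1 [[464.0, 317.0], [465.0, 285.0], [516.0, 286.0], [516.0, 318.0]]
[ 0.49179518 -0.22706321  0.08626348]
```

Request:
step_arm([
  [[0,0,0],[40,-2,2],0],
  [[0,0,0],[36,0,0],0],
  [[0,0,0],[18,0,0],0],
  [[0,0,0],[8,0,0],0],
  [[0,0,0],[8,0,0],0],
])

```text
time: 16.78
tool_pos: [0.4945, -0.1091, 0.0831]
tcp_rot: [2.276, 2.165, -0.0]
wrist_force: [0.3, -0.5, 0.2]
width: -0.001
grip_force: 0.1
```

Request:
step_arm([
  [[0,0,0],[12,0,0],0],
  [[0,0,0],[15,0,0],0],
  [[0,0,0],[15,0,0],0],
  [[0,0,0],[15,0,0],0],
  [[0,0,0],[15,0,0],0],
])

```text
time: 17.2
tool_pos: [0.4984, -0.0376, 0.0831]
tcp_rot: [2.278, 2.163, 0.0]
wrist_force: [-0.0, -0.7, -0.3]
width: -0.002
grip_force: 0.1
```

Request:
step_arm([
  [[0,0,0],[15,0,0],0],
  [[0,0,0],[15,0,0],0],
  [[0,0,0],[15,0,0],0],
  [[0,0,0],[15,0,0],0],
  [[0,0,0],[15,0,0],0],
])

```text
time: 17.62
tool_pos: [0.5022, 0.0374, 0.0831]
tcp_rot: [2.278, 2.163, 0.001]
wrist_force: [0.2, 0.2, -0.2]
width: -0.0
grip_force: 0.1
```

Request:
step_arm([
  [[0,0,0],[10,0,0],0],
  [[0,0,0],[5,0,0],0],
  [[0,0,0],[-20,0,0],0],
  [[0,0,0],[-40,0,0],0],
  [[0,0,0],[-40,0,0],0],
])

```text
time: 18.03
tool_pos: [0.4978, -0.0483, 0.0831]
tcp_rot: [2.273, 2.168, 0.001]
wrist_force: [-0.1, 0.6, -0.2]
width: -0.004
grip_force: 0.0
```

```bash
python3 - <<'E'
from h import *
im=read_camera("top");orange(im)
s=read_state();print(s["tool_pos"])
E
```

```text
[188, 195, 17, 14, 131] c [543. 325.] [55. 34.] 61 [[515.0, 309.0], [545.0, 293.0], [572.0, 340.0], [542.0, 357.0]]
[267, 206, 9, 15, 107] c [506.  79.] [48. 29.] 0 [[482.0, 93.0], [482.0, 65.0], [530.0, 65.0], [530.0, 94.0]]
[198, 210, 10, 16, 151] c [490. 302.] [52. 32.] 1 [[464.0, 317.0], [465.0, 285.0], [516.0, 286.0], [516.0, 318.0]]
[ 0.49756772 -0.05481551  0.08325217]
```

Request:
step_arm([
  [[0,0,0],[40,1,0],0],
  [[0,0,0],[36,0,0],0],
  [[0,0,0],[18,0,0],0],
  [[0,0,0],[8,0,0],0],
  [[0,0,0],[8,0,0],0],
])

```text
time: 18.5
tool_pos: [0.5042, 0.0623, 0.0829]
tcp_rot: [2.276, 2.165, -0.001]
wrist_force: [0.4, 0.2, -0.0]
width: -0.001
grip_force: 0.3
```

Request:
step_arm([
  [[0,0,0],[12,0,0],0],
  [[0,0,0],[15,0,0],0],
  [[0,0,0],[15,0,0],0],
  [[0,0,0],[15,0,0],0],
  [[0,0,0],[15,0,0],0],
])

```text
time: 18.92
tool_pos: [0.5078, 0.1341, 0.0828]
tcp_rot: [2.278, 2.163, -0.001]
wrist_force: [-0.6, 0.3, 0.1]
width: -0.002
grip_force: 0.1
```

Request:
step_arm([
  [[0,0,0],[15,0,0],0],
  [[0,0,0],[15,0,0],0],
  [[0,0,0],[15,0,0],0],
  [[0,0,0],[15,0,0],0],
  [[0,0,0],[15,0,0],0],
])

```text
time: 19.33
tool_pos: [0.5116, 0.2091, 0.0828]
tcp_rot: [2.278, 2.163, -0.001]
wrist_force: [0.1, -0.5, 0.7]
width: -0.002
grip_force: 0.2
```

Request:
step_arm([
  [[0,0,0],[15,0,0],0],
  [[0,0,0],[15,0,0],0],
  [[0,0,0],[7,0,0],0],
  [[0,0,0],[0,0,0],0],
  [[0,0,0],[-20,0,0],0],
])

```text
time: 19.75
tool_pos: [0.5133, 0.228, 0.0833]
tcp_rot: [2.274, 2.167, 0.004]
wrist_force: [0.5, -0.4, -0.2]
width: 0.0
grip_force: 0.0
```

Request:
step_arm([
  [[0,0,0],[-40,0,0],0],
  [[0,0,0],[-35,0,-20],0],
  [[0,0,0],[-35,0,-20],0],
  [[0,0,0],[-35,0,-20],0],
  [[0,0,0],[-40,0,0],0],
])

```text
time: 20.17
tool_pos: [0.5053, 0.0394, 0.147]
tcp_rot: [2.273, 2.161, 0.009]
wrist_force: [2.3, -0.3, 0.1]
width: -0.001
grip_force: 0.0
```

```bash
python3 - <<'E'
from h import *
im=read_camera("top");orange(im)
cv2.imwrite("pics/c9.png",cv2.resize(im[165:260,110:330,::-1],None,fx=3.6,fy=3.6,interpolation=cv2.INTER_CUBIC))
s=read_state();print(s["tool_pos"])
E
```

```text
[188, 195, 17, 14, 132] c [544. 325.] [55. 33.] 61 [[516.0, 309.0], [545.0, 293.0], [572.0, 340.0], [542.0, 357.0]]
[197, 203, 20, 23, 274] c [502. 289.] [74. 64.] 0 [[464.0, 321.0], [465.0, 257.0], [539.0, 257.0], [539.0, 321.0]]
[0.50391673 0.03319568 0.14535121]
```

View pics/c9.png

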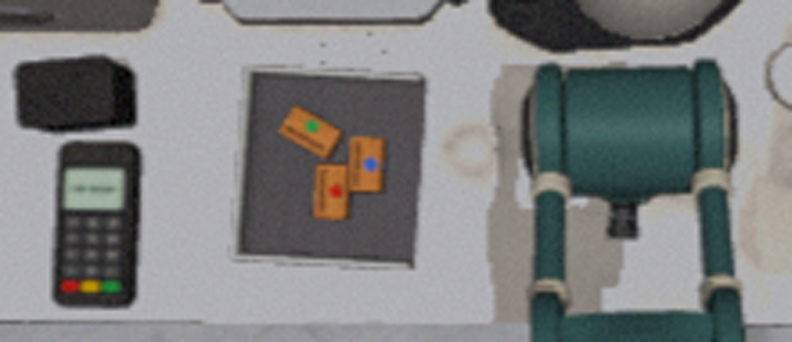

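The picture shows green (310,130), red (332,192) and blue (366,165) all well inside the tray (mouth at column ~420), and the arm is clear of everything. Handing in.

```bash
python3 -c "
from workcell import finish_job
print(finish_job())"
```

```text
the job is handed in; nothing more can be done
None
```

I pushed all three markers into the return tray, and the last picture showed each one well past the mouth line with the arm clear; the job is handed in at about 20 s of the 72 s, but no verdict came back.

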